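Take a pressed can-metal dish out of its die and put it on display

TASK

The blue-rimmed dish is still in the forming die, with the punch inside it. Lift the punch out and stand it upright in the middle of the cork pad; then lift the dish out of the die and set it down, without dropping it, right way up on the white display board, midway between the red-rimmed and the green-rimmed dish, side by side with them, ends level and parallel. Do not disturb the other dishes or the cans.

Things in the scene. Friction and masses are not known exactly. Their poses are not given: they have to be found in the camera images.
- die: Fixed forming die: steel base 176 x 112 mm, 12 mm thick, grey jaws on it to 32 mm above the table. Cavity 116 (x) x 62 (y) mm, 20 mm deep, its floor the top of the base. A finger channel 56 mm wide (in x) at mid-length runs right across in y, as deep as the cavity, open at both sides, giving access to the dish's long sides. Origin: centre of underside, on the table; x along the cavity.
- dish: Blue-and-white-rimmed aluminium dish, starts in the die on the cavity floor (12 mm above the table), 3 mm play all round, lengthwise along the die's x: body 110 x 56 x 30 mm high, upright walls and floor 3 mm thick, open top; at the top of the short ends petals stick out level to 150 mm overall. Origin: centre of underside; x lengthwise, z up; 60 g (varies).
- punch: Wooden forming punch that starts standing inside the dish, on its floor (15 mm above the die's underside), loose: wooden block 96 x 42 x 35 mm high, and on it an orange grip bar 80 mm long (x), 24 mm wide (y), 40 mm high, 75 mm in all. Origin: centre of the underside; x along its length, z up. About 250 g.
- pad: Cork pad 150 (x) x 120 (y) mm, 4 mm thick, fixed flat on the table. Origin: centre of the underside.
- board: White display board 200 (x) x 330 (y) mm on an upturned yellow crate, fixed; its flat top is 45 mm above the table. Origin: centre of the underside, on the table. The red-rimmed and the green-rimmed dish stand on it.
- dish_red: Red-and-yellow-rimmed dish standing loose on the board, 244 mm centre to centre from the green one, side by side and parallel with it (either may be on the left): body 110 x 56 x 30 mm high, upright walls and floor 3 mm thick, open top; at the top of the short ends petals stick out level to 150 mm overall. Origin: centre of underside; x lengthwise, z up; 60 g.
- dish_green: Green-and-white-rimmed dish, same shape and size as the red one, standing loose on the board. Origin: centre of the underside; x along its length.
- dish_spare: Orange-and-black-rimmed dish standing on the table near the far edge, same shape; not needed. Origin: centre of the underside.
- can_yellow: Yellow drinks can, 66 mm across, 115 mm high, standing on the table; not needed. Origin: centre of the underside.
- can_red: Red drinks can, 66 mm across, 115 mm high, standing on the table; not needed. Origin: centre of the underside.
- can_black: Black drinks can, 66 mm across, 115 mm high, standing on the table; not needed. Origin: centre of the underside.
Mind the look-alikes: they are no part of the job. What is shaped like the dish but pink or turquoise is not meant.

How it is judged:
On the way, in this order (a step that is already met when the one before it is completed fails the run):
1. the punch stands upright in the middle of the cork pad, let go (horizontal distance between punch and pad below 0.04 m and angle between punch's own z axis and vertical below 0.1 rad and z of punch in the frame of pad below 0.01 m and contact force between the fingers and punch below 0.1 N), for 0.2 s.
2. the dish has been lifted clear of the die (z of dish in the frame of die above 0.045 m), for 0.1 s.
At the end, for the whole second after the job is handed in: Punch upright on the cork pad, centres within 40 mm. Dish upright and still on the board, its centre within 136 mm of both the red and the green dish's (midway to about 13 mm), ends level within 14 mm, parallel within 0.15 rad. Both released (all of step 1 and horizontal distance between dish and dish_red below 0.136 m and horizontal distance between dish and dish_green below 0.136 m and x of dish in the frame of dish_red between -0.014 and 0.014 m and angle between the x axis of dish and the x axis of dish_red, either way round below 0.15 rad and x of dish in the frame of dish_green between -0.014 and 0.014 m and angle between the x axis of dish and the x axis of dish_green, either way round below 0.15 rad and angle between dish's own z axis and vertical below 0.08 rad and z of dish in the frame of board between 0.04 and 0.051 m and linear speed of dish below 0.02 m/s and contact force between the fingers and dish below 0.1 N); the robot touches nothing.
It fails at once if the red-rimmed or green-rimmed dish is shifted by more than 8 mm (distance of any of dish_red, dish_green from where it was at the start of the episode above 0.008 m).
It fails at once if another bystander (spare dish or can) is shifted by more than 20 mm (distance of any of can_yellow, can_red, can_black, dish_spare from where it was at the start of the episode above 0.02 m).
It fails at once if the dish is dropped (falls freely more than about 12 mm) (contact force between the fingers and dish below 0.01 N and linear speed of dish above 0.5 m/s).
It also fails if it takes over 72 s, if anything falls off the work surface, if the arm or the gripper's body presses on something with over 40 N, if the wrist force passes 120 N, or if a joint passes its speed limit or range.

ROBOT

A 6-joint arm with a two-finger parallel gripper is mounted at the origin on the work surface. World frame = base frame: x ahead of the robot, y to its left, z up, the work surface at z = 0. Lengths are in m, angles in rad, forces in N, time in s.
With the tool pointing down it reaches from about 0.25 to 0.775 m from the base axis. Payload 4 kg.
Tool frame: the origin (TCP) lies at the very end of the fingers, on their centre line; the grasp point (between the pads) lies 19 mm behind it; z points along the fingers, y is the line along which they close (so a half turn about z gives the same grasp; the last joint's range is limited). The gripper opens to 94 mm and grips with 3 to 60 N. Pads are 16 mm wide; open, the fingers measure 119 mm over their backs; the gripper's body (75 mm by 177 mm) begins 78 mm behind the grasp point.
Start: joints at [-1.397, 0.087, 1.371, -0, 1.684, -0.103], TCP at [0.15, -0.529, 0.206] pointing down, gripper open.
Joint ranges: [-3.1, 3.1], [-0.76, 2.03], [0.27, 2.55], [-1.08, 4.22], [0.17, 2.65], [-2.57, 2.57]. Speed limits (rad/s): [2.79, 2.79, 3.14, 3.14, 3.14, 3.14].

INTERFACE

Orientations are given as a unit quaternion [x, y, z, w].
In Python, from rig import manip, cams, recognise, tip_of gives the robot as it stands.
- The arm moves only by the tool jog_arm, never from a script. Its argument "increments" is a list that holds one entry, the list of rows, each a list of 7 numbers: the shift along the world's x, y, z in units of 25 mm (1.0 is 25 mm), then the turn, a rotation vector about the world's x, y, z in degrees, then the opening, from 0 (shut) to 1 (fully open). A call has 1 to 12 rows; each row is the pose to reach, as a shift and turn from the pose commanded when the call began; what a row does not reach only later rows make up. A row lasts 1/12 s, in which the tool goes at most 41.7 mm and 7.16 degrees, less where a joint would pass 70% of its speed; a pose out of reach is approached as far as the arm can. A call with a gripper value outside its range is refused whole. The fingers move at their own pace and stop on an object; the grip force is fixed at half the most. Time passes only in rows, so rows that repeat a pose let the fingers close. It gives the time, the measured TCP pose, the force, the opening and the grip force at its end, in the units of the state.
- manip.state(): the state, without advancing time (a new reading comes with each control period).
- cams.grab_frame(name): name is "side" or "top"; returns a dict with "img" (400x640x3 uint8, red, green, blue), "intrinsics" (3x3 intrinsics, pixels), "R" (3x3) and "t" (3): a world point X has camera coordinates R X + t. Camera axes: x right, y down, z forward; pixel columns grow to the right and rows downward; lengths in m; the calibration is good to about 2 mm. A picture is of the moment at which its call begins. There is no depth.
- manip.hand_in(): hands the job in; it is judged then, once.
Trained networks look in the newest picture that a camera, given by its name, has taken for a name from the list of things; names that differ only in an ending like _2 or _b are one class to them, and where a whole thing is asked for, a point or a joint stands for the part that bears it (a point fixed in the world has none). Each returns a list of dicts, best first, with "p" (0 to 1); they miss things now and then, are a little off and sometimes report something else, mostly with a low value. They report only what shows in the picture. A call takes as long as a camera call. They do not tell look-alikes from the thing itself.
- recognise(camera, name): "centre" ([x, y, z] in m, in world coordinates, good to about 4 mm: the middle of the surface that is visible of it).
- tip_of(camera, name): "centre" ([x, y, z] in m, in world coordinates, good to about 4 mm: a listed point, or the origin of a listed thing).
The state is a dict: "time_s": time; "qpos": joint angles; "dq": joint speeds; "effort": joint torques, N m; "position": TCP position; "tool_rot": TCP orientation; "force": force on the tool from outside, world axes, zero at the start; "torque": the same for the moment, N m; "finger_gap": finger opening in m; "grasp_force": force on a finger pad.
Only numpy, scipy, OpenCV 4.12 (cv2) and the standard library are available. Lean on these libraries where they do the work, as an engineer would, in place of code of your own. Each camera call takes 0.05 s, during which the arm holds its last target. There are 200 camera calls.

## Working session

There is one attempt and no reset: what is moved stays moved. The work goes in short steps, Python scripts to look and compute and a tool call to move; the robot and the scene stay as the last step left them, time stands still between calls to the robot, and variables do not carry over. Pictures are saved under pics/ and viewed, at most 10 in all, crops included, and the job is handed in when it is done.

Besides the shell and the picture viewer there is one more tool, called after "Emit:" as name(argument=value, ...) on one line, values as JSON. jog_arm: Moves the arm, as the interface text tells. Its arguments: {"type":"object","properties":{"increments":{"type":"array","items":{"type":"array","items":{"type":"array","items":{"type":"number"}}}}},"required":["increments"]}

```bash
mkdir -p pics
python3 - <<'E'
from rig import manip,cams,recognise,tip_of
import cv2
for c in("top","side"):
    f=cams.grab_frame(c); cv2.imwrite(f"pics/{c}0.png",f["img"][:,:,::-1])
    print(c,f["intrinsics"],f["R"],f["t"])
    for n in("die","dish","punch","pad","board","dish_red","dish_green"):
        print(n,[(round(d["p"],2),[round(float(v),3) for v in d["centre"]]) for d in tip_of(c,n)[:3]])
print(manip.state())
E
```

```text
top [[438.36744963   0.         325.62613044]
 [  0.         438.36744963 201.54926312]
 [  0.           0.           1.        ]] [[ 2.60717544e-02 -9.99659253e-01  1.28153793e-03]
 [-9.96126768e-01 -2.60872720e-02 -8.39697374e-02]
 [ 8.39745567e-02  9.12664131e-04 -9.96467481e-01]] [-0.03414753  0.57727209  1.52718623]
die [(0.84, [0.461, -0.288, -0.004])]
dish [(0.83, [0.373, -0.474, -0.004]), (0.81, [0.462, -0.289, 0.016]), (0.63, [0.53, 0.173, 0.048])]
punch [(0.8, [0.46, -0.289, 0.016])]
pad [(0.82, [0.567, -0.01, 0.001])]
board [(0.74, [0.53, 0.298, 0.001])]
dish_red []
dish_green [(0.93, [0.527, 0.173, 0.046]), (0.34, [0.461, -0.29, 0.016])]
side [[372.81621246   0.         314.43711902]
 [  0.         372.81621246 197.86448029]
 [  0.           0.           1.        ]] [[-0.81198274 -0.58330502 -0.02095911]
 [-0.30844113  0.45929337 -0.83301481]
 [ 0.4955281  -0.66992899 -0.55285355]] [0.4762868  0.24807157 0.87978899]
die [(0.85, [0.461, -0.286, 0.001])]
dish [(0.82, [0.462, -0.287, 0.009]), (0.49, [0.662, -0.402, -0.003])]
punch [(0.93, [0.46, -0.288, 0.018])]
pad [(0.84,
[... 184 characters left out ...]
[0.767, 0.111, 0.0])]
{'time_s': 0.8, 'qpos': array([-1.39708724e+00,  8.71318347e-02,  1.37071384e+00,  6.05462200e-06,
        1.68360648e+00, -1.03108388e-01]), 'dq': array([ 0.00143843,  0.00145269, -0.00105104, -0.00047826, -0.00097852,
       -0.00013581]), 'effort': array([-1.98962392e-03, -3.39993274e+01, -3.02577925e+01,  7.18086306e-02,
        2.36129318e-02, -1.39797712e-05]), 'position': array([ 0.15030706, -0.52907081,  0.20553614]), 'tool_rot': array([9.90436743e-01, 1.37967582e-01, 5.48549415e-06, 7.00997639e-05]), 'force': array([0.37793229, 0.12318284, 0.16827793]), 'torque': array([0.06316752, 0.05314552, 0.0149936 ]), 'grasp_force': 0.0, 'finger_gap': 0.09396860317838279}
```

View pics/top0.png

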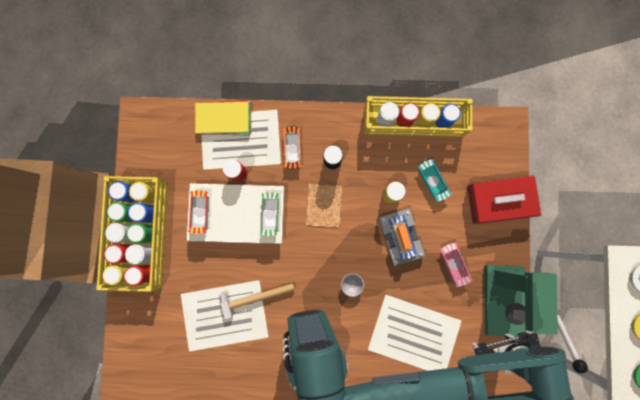

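View pics/side0.png

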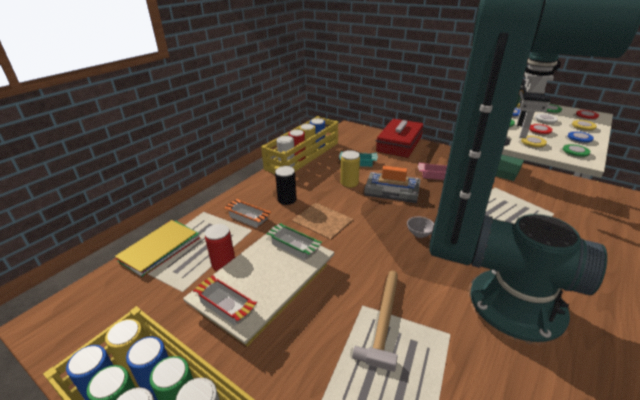

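Top view: the punch (orange bar) is in the die at about (403,236), with the yellow can at (396,190). The pad is at (323,206), the green dish at (270,213) and the red dish at (198,212). Next I need the yaws.

```bash
cat > h.py <<'E'
from rig import manip,cams,recognise,tip_of
import cv2,numpy as np
def ray(f,uv,z):
    K,R,t=f["intrinsics"],np.array(f["R"]),np.array(f["t"])
    d=R.T@np.linalg.solve(K,[uv[0],uv[1],1.]); c=-R.T@t
    return c+d*(z-c[2])/d[2]
def blob(f,box,lo,hi,z):
    """mask by HSV inside box (u0,v0,u1,v1), return world centroid, yaw (mod pi), n, extent"""
    u0,v0,u1,v1=box
    h=cv2.cvtColor(f["img"],cv2.COLOR_RGB2HSV)[v0:v1,u0:u1]
    m=cv2.inRange(h,lo,hi); v,u=np.nonzero(m)
    P=np.array([ray(f,(a+u0,b+v0),z)[:2] for a,b in zip(u,v)])
    c=P.mean(0); w,V=np.linalg.eigh(np.cov((P-c).T)); a=V[:,1]
    return c.round(4),np.degrees(np.arctan(a[1]/a[0])).round(1),len(P),np.sqrt(12*w).round(3)
E
python3 - <<'E'
from h import *
f=cams.grab_frame("top")
print("bar",blob(f,(380,205,425,270),(5,150,120),(18,255,255),.09))
print("pad",blob(f,(300,175,350,235),(8,90,60),(20,170,255),.004))
print("green",blob(f,(255,185,285,242),(45,90,40),(85,255,255),.075))
print("red",blob(f,(184,185,213,240),(0,150,100),(30,255,255),.075))
for b,n in(((255,185,285,242),"g"),((184,185,213,240),"r")):
    print(n)
for n in("can_yellow","can_red","can_black"):
    print(n,[(round(d["p"],2),[round(float(v),3) for v in d["centre"]]) for d in tip_of("top",n)[:3]])
I=f["img"][:,:,::-1]
a=cv2.resize(I[185:285,360:460],None,fx=4,fy=4,interpolation=2); b=cv2.resize(I[165:265,180:280],None,fx=4,fy=4,interpolation=2)
cv2.imwrite("pics/z1.png",np.hstack([a,b]))
E
```

```text
bar (array([ 0.4605, -0.2855]), np.float64(18.4), 205, array([0.029, 0.08 ]))
pad (array([ 0.5692, -0.0153]), np.float64(1.5), 3000, array([0.179, 0.216]))
green (array([0.5234, 0.166 ]), np.float64(-4.6), 24, array([0.068, 0.216]))
red (array([0.5246, 0.4171]), np.float64(-0.2), 142, array([0.052, 0.218]))
g
r
can_yellow [(0.9, [0.612, -0.251, 0.003]), (0.7, [0.771, 0.106, -0.001]), (0.53, [0.462, -0.288, 0.019])]
can_red [(0.9, [0.676, 0.303, -0.002])]
can_black [(0.77, [0.734, -0.037, -0.002])]
```

View pics/z1.png

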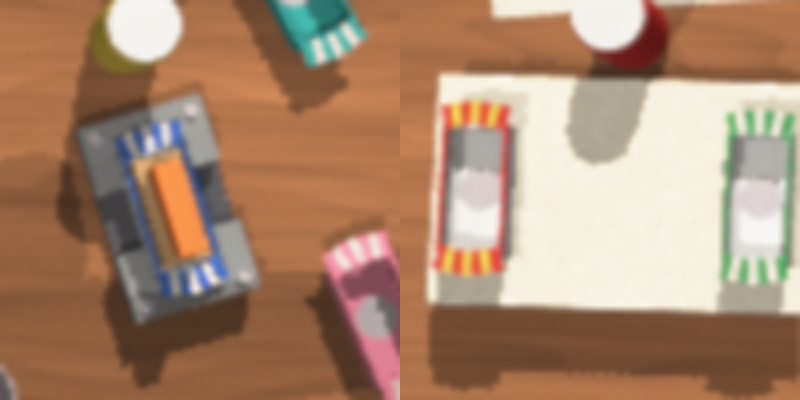

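Emit:
jog_arm(increments=[[[12.44,9.64,-1.2,0,0,2,1],[12.44,9.64,-1.2,0,0,2,1],[12.44,9.64,-1.2,0,0,2,1],[12.44,9.64,-1.2,0,0,2,1],[12.44,9.64,-1.2,0,0,2,1],[12.44,9.64,-1.2,0,0,2,1],[12.44,9.64,-1.2,0,0,2,1],[12.44,9.64,-1.2,0,0,2,1],[12.44,9.64,-1.2,0,0,2,1],[12.44,9.64,-1.2,0,0,2,1],[12.44,9.64,-1.2,0,0,2,1],[12.44,9.64,-1.2,0,0,2,1]]])

```text
time_s: 2.0
position: [0.4617, -0.2874, 0.1752]
tool_rot: [0.988, 0.156, -0.0, 0.0]
force: [-1.0, 0.2, -0.2]
finger_gap: 0.0941
grasp_force: 0.0
```

Run:
```python
from h import *
f=cams.grab_frame("top");s=cams.grab_frame("side")
r=ray(f,(198.5,211.75),.075);g=ray(f,(269.75,214.25),.075);print(r,g,g-r)
for a,b in(((478,112),(470,262)),((761,122),(757,272))):
    A,B=[ray(f,(180+(p[0]-400)/4,165+p[1]/4),.075) for p in(a,b)]
    print((A+B)/2,A-B)
P=[cv2.resize(s["img"][130:230,320:460,::-1],(800,571),interpolation=2)]
cv2.imwrite("pics/s1.png",P[0]); print(manip.state()["position"],manip.state()["tool_rot"])
```

```text
[0.52737923 0.41400137 0.075     ] [0.52519741 0.17047635 0.075     ] [-0.00218182 -0.24352502  0.        ]
[0.52761015 0.41400072 0.075     ] [ 0.12832759 -0.00035989  0.        ]
[0.52542792 0.17047869 0.075     ] [0.12818788 0.00130044 0.        ]
[ 0.46064665 -0.28877397  0.17562042] [ 9.87939790e-01  1.54838017e-01 -2.70962886e-04  2.95431454e-04]
```

View pics/s1.png

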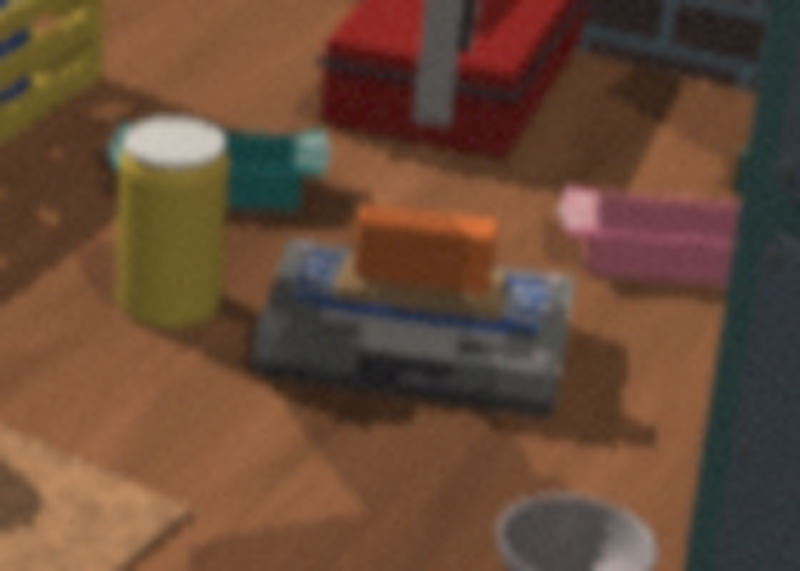

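Side view: the arm hovers over the orange bar at crop (425,245), aligned and with nothing in the way. Now I lower and grip.

Emit:
jog_arm(increments=[[[0,0,-1.6,0,0,0,1],[0,0,-3,0,0,0,1],[0,0,-4,0,0,0,1],[0,0,-4.8,0,0,0,1],[0,0,-4.8,0,0,0,1],[0,0,-4.8,0,0,0,0.2],[0,0,-4.8,0,0,0,0.1],[0,0,-4.8,0,0,0,0.1],[0,0,-4.8,0,0,0,0.1],[0,0,-4.8,0,0,0,0.1],[0,0,-4.8,0,0,0,0.1],[0,0,-4.8,0,0,0,0.1]]])

```text
time_s: 3.1
position: [0.4616, -0.2882, 0.0561]
tool_rot: [0.988, 0.155, 0.0, 0.0]
force: [0.8, -0.1, -0.3]
finger_gap: 0.051
grasp_force: 0.0
```

Emit:
jog_arm(increments=[[[0,0,0,0,0,0,0],[0,0,0,0,0,0,0],[0,0,0,0,0,0,0],[0,0,0,0,0,0,0],[0,0,0,0,0,0,0],[0,0,0,0,0,0,0],[0,0,0,0,0,0,0],[0,0,0,0,0,0,0]]])

```text
time_s: 3.77
position: [0.4611, -0.2878, 0.0553]
tool_rot: [0.988, 0.155, -0.0, -0.0]
force: [-0.8, 0.7, -0.6]
finger_gap: 0.0236
grasp_force: 30.0
```

Emit:
jog_arm(increments=[[[0,0,1,0,0,0,0],[0,0,2.2,0,0,0,0],[0,0,3.6,0,0,0,0],[0,0,4.8,0,0,0,0],[0.5,1.2,4.8,0,0,0,0],[1.1,2.7,4.8,0,0,0,0],[1.7,4.2,4.8,0,0,0,0],[2.3,5.7,4.8,0,0,0,0],[2.9,7.2,4.8,0,0,0,0],[3.5,8.7,4.8,0,0,0,0],[4.0,10,4.8,0,0,0,0],[4.26,11.04,4.8,0,0,0,0]]])

```text
time_s: 4.77
position: [0.5686, -0.0094, 0.1747]
tool_rot: [0.988, 0.156, -0.0, -0.0]
force: [0.5, -0.3, -2.7]
finger_gap: 0.0236
grasp_force: 30.0
```

Emit:
jog_arm(increments=[[[0,0,0,0,0,0,0],[0,0,-1.2,0,0,0,0],[0,0,-2.4,0,0,0,0],[0,0,-3.5,0,0,0,0],[0,0,-4.3,0,0,0,0],[0,0,-4.8,0,0,0,0],[0,0,-4.8,0,0,0,0],[0,0,-4.8,0,0,0,0]]])

```text
time_s: 5.43
position: [0.5676, -0.0125, 0.0552]
tool_rot: [0.988, 0.155, -0.0, 0.0]
force: [1.0, -0.1, -2.0]
finger_gap: 0.0237
grasp_force: 30.0
```

Emit:
jog_arm(increments=[[[0,0,-0.2,0,0,0,0],[0,0,-0.35,0,0,0,0],[0,0,-0.45,0,0,0,0],[0,0,-0.45,0,0,0,0]]])

```text
time_s: 5.77
position: [0.5679, -0.0121, 0.0444]
tool_rot: [0.988, 0.155, 0.0, 0.0]
force: [-0.6, 0.0, -3.0]
finger_gap: 0.0237
grasp_force: 30.0
```

Emit:
jog_arm(increments=[[[0,0,-0.05,0,0,0,0],[0,0,-0.1,0,0,0,0],[0,0,-0.1,0,0,0,0]]])

```text
time_s: 6.02
position: [0.5682, -0.0121, 0.0442]
tool_rot: [0.988, 0.155, 0.001, 0.0]
force: [-3.5, 0.7, 6.2]
finger_gap: 0.0238
grasp_force: 30.0
```

Touching. I release, rise, and return above the die.

Emit:
jog_arm(increments=[[[0,0,0.05,0,0,0,0.4],[0,0,0.05,0,0,0,0.7],[0,0,0.05,0,0,0,1],[0,0,0.05,0,0,0,1],[0,0,0.05,0,0,0,1],[0,0,0.05,0,0,0,1],[0,0,0.05,0,0,0,1],[0,0,0.05,0,0,0,1],[0,0,1,0,0,0,1],[0,0,2.5,0,0,0,1],[0,0,4,0,0,0,1],[0,0,5.3,0,0,0,1]]])

```text
time_s: 7.02
position: [0.5679, -0.0121, 0.1764]
tool_rot: [0.988, 0.155, 0.0, 0.0]
force: [0.3, 0.4, 0.3]
finger_gap: 0.0936
grasp_force: 0.0
```

Run:
```python
from h import *
f=cams.grab_frame("top");s=cams.grab_frame("side")
for c in("top","side"):
  for n in("punch","dish","die","dish_red","dish_green"):
    print(c,n,[(round(d["p"],2),[round(float(v),3) for v in d["centre"]]) for d in tip_of(c,n)[:4]])
print("blue",blob(f,(380,205,425,270),(105,120,60),(130,255,255),.04))
a=cv2.resize(f["img"][185:285,350:450,::-1],(400,400),interpolation=2); b=cv2.resize(s["img"][140:260,280:400,::-1],(400,400),interpolation=2)
cv2.imwrite("pics/z2.png",np.hstack([a,b]))
print(manip.state()["position"],manip.state()["time_s"])
```

```text
top punch [(0.51, [0.572, -0.015, 0.006]), (0.22, [0.462, -0.286, 0.002])]
top dish [(0.96, [0.662, -0.401, -0.003]), (0.83, [0.465, -0.293, 0.017]), (0.64, [0.372, -0.477, -0.005]), (0.41, [0.568, -0.013, 0.005])]
top die [(0.89, [0.46, -0.29, -0.002])]
top dish_red [(0.6, [0.678, 0.301, 0.001]), (0.56, [0.528, 0.42, 0.044]), (0.56, [0.57, -0.014, 0.006])]
top dish_green []
side punch [(0.96, [0.568, -0.013, 0.006]), (0.32, [0.527, 0.177, 0.042])]
side dish [(0.78, [0.372, -0.48, 0.001]), (0.75, [0.463, -0.286, 0.007]), (0.59, [0.665, -0.402, -0.001])]
side die [(0.9, [0.463, -0.287, 0.002])]
side dish_red [(0.83, [0.532, 0.419, 0.043])]
side dish_green [(0.6, [0.528, 0.18, 0.042])]
blue (array([ 0.4573, -0.2978]), np.float64(13.2), 49, array([0.077, 0.197]))
[ 0.56731323 -0.01201745  0.17302744] 7.6167
```

View pics/z2.png

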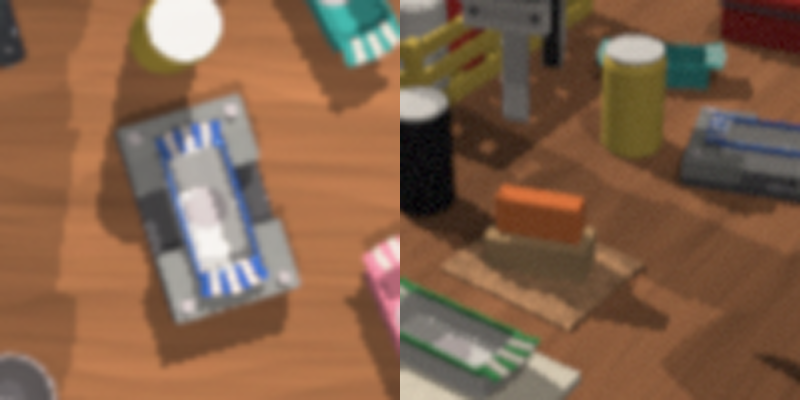

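The punch stands upright on the pad at crop (540,235). The empty dish sits in the die at crop (213,210), with yaw still about 17–18°.

Emit:
jog_arm(increments=[[[-0.5,-1.3,0,0,0,0,1],[-1.1,-2.8,0,0,0,0,1],[-1.7,-4.3,0,0,0,0,1],[-2.3,-5.8,0,0,0,0,1],[-2.9,-7.3,0,0,0,0,1],[-3.5,-8.8,0,0,0,0,1],[-4,-10.2,0,0,0,0,1],[-4.24,-11.04,0,0,0,0,1],[-4.24,-11.04,0,0,0,0,1],[-4.24,-11.04,-1.2,0,0,0,1],[-4.24,-11.04,-2.6,0,0,0,1],[-4.24,-11.04,-4,0,0,0,1]]])

```text
time_s: 8.62
position: [0.4628, -0.2879, 0.0741]
tool_rot: [0.988, 0.155, 0.001, 0.001]
force: [1.3, -0.3, -1.4]
finger_gap: 0.094
grasp_force: 0.0
```

Emit:
jog_arm(increments=[[[0,0,-0.6,0,0,0,1],[0,0,-1.2,0,0,0,1],[0,0,-1.7,0,0,0,1],[0,0,-2.1,0,0,0,1],[0,0,-2.25,0,0,0,1],[0,0,-2.25,0,0,0,1]]])

```text
time_s: 9.12
position: [0.4616, -0.2874, 0.0172]
tool_rot: [0.988, 0.155, -0.0, -0.001]
force: [-0.5, -0.2, 0.5]
finger_gap: 0.0941
grasp_force: 0.0
```

No contact. Closing.

Emit:
jog_arm(increments=[[[0,0,0,0,0,0,0.3],[0,0,0,0,0,0,0.3],[0,0,0,0,0,0,0.3],[0,0,0,0,0,0,0.3],[0,0,0,0,0,0,0.3],[0,0,0,0,0,0,0.3],[0,0,0,0,0,0,0.3],[0,0,0,0,0,0,0.3]]])

```text
time_s: 9.78
position: [0.4619, -0.2881, 0.0184]
tool_rot: [0.988, 0.155, 0.0, 0.0]
force: [-0.7, 0.4, 2.5]
finger_gap: 0.0557
grasp_force: 30.0
```

Emit:
jog_arm(increments=[[[0,0,0.5,0,0,0,0.3],[0,0,1.3,0,0,0,0.3],[0,0,2.5,0,0,0,0.3],[0,0,3.8,0,0,0,0.3],[0,0,5,0,0,0,0.3],[0,0,6,0,0,0,0.3],[0,0,6.6,0,0,0,0.3],[0,0,6.6,0,0,0,0.3]]])

```text
time_s: 10.45
position: [0.4637, -0.2896, 0.1888]
tool_rot: [0.988, 0.155, 0.003, 0.004]
force: [0.1, -1.3, -0.1]
finger_gap: 0.056
grasp_force: 30.0
```

Emit:
jog_arm(increments=[[[0.1,0.8,0,0,0,0,0.3],[0.2,2,0,0,0,-1,0.3],[0.4,3.4,0,0,0,-2,0.3],[0.6,4.8,0,0,0,-4,0.3],[0.75,6.2,0,0,0,-6,0.3],[0.9,7.6,0,0,0,-8,0.3],[1.05,9,0,0,0,-10,0.3],[1.2,10.4,0,0,0,-12,0.3],[1.35,11.8,0,0,0,-14,0.3],[1.5,13.2,0,0,0,-16,0.3],[1.7,14.6,0,0,0,-17,0.3],[1.8,16,0,0,0,-18,0.3]]])

```text
time_s: 11.45
position: [0.5061, 0.1135, 0.1816]
tool_rot: [1.0, -0.002, -0.001, 0.0]
force: [-0.4, -0.5, -1.0]
finger_gap: 0.0557
grasp_force: 30.0
```

Emit:
jog_arm(increments=[[[0.1,1.3,0,0,0,0,0.3],[0.3,2.7,0,0,0,0,0.3],[0.5,4.1,0,0,0,0,0.3],[0.7,5.5,0,0,0,0,0.3],[0.8,6.6,0,0,0,0,0.3],[0.88,7.36,0,0,0,0,0.3],[0.88,7.36,0,0,0,0,0.3],[0.88,7.36,0,0,0,0,0.3]]])

```text
time_s: 12.12
position: [0.528, 0.2962, 0.1812]
tool_rot: [1.0, -0.0, -0.001, 0.001]
force: [0.2, -0.0, 0.0]
finger_gap: 0.0557
grasp_force: 30.0
```

Run:
```python
from h import *
f=cams.grab_frame("top");s=cams.grab_frame("side")
for c in("top","side"):
  for n in("punch","dish","dish_red","dish_green","board"):
    print(c,n,[(round(d["p"],2),[round(float(v),3) for v in d["centre"]]) for d in tip_of(c,n)[:4]])
a=cv2.resize(f["img"][160:260,180:280,::-1],(400,400),interpolation=2); b=cv2.resize(s["img"][160:340,180:360,::-1],(400,400),interpolation=2)
cv2.imwrite("pics/z3.png",np.hstack([a,b]))
S=manip.state();print(S["position"],S["tool_rot"],S["finger_gap"],S["time_s"])
```

```text
top punch [(0.62, [0.57, -0.013, 0.005])]
top dish [(0.95, [0.373, -0.474, -0.004]), (0.66, [0.532, 0.294, 0.179]), (0.57, [0.666, -0.401, -0.002])]
top dish_red [(0.77, [0.527, 0.422, 0.046]), (0.23, [0.526, 0.295, 0.182])]
top dish_green [(0.88, [0.529, 0.174, 0.044])]
top board [(0.55, [0.529, 0.297, -0.001]), (0.54, [0.676, 0.301, -0.0]), (0.22, [0.771, 0.108, -0.002])]
side punch [(0.97, [0.568, -0.01, 0.006])]
side dish [(0.7, [0.53, 0.296, 0.172]), (0.64, [0.733, -0.038, -0.004]), (0.57, [0.373, -0.478, 0.001]), (0.55, [0.664, -0.4, -0.001])]
side dish_red [(0.63, [0.53, 0.419, 0.043])]
side dish_green [(0.59, [0.528, 0.178, 0.043])]
side board [(0.67, [0.527, 0.303, 0.003])]
[0.52888753 0.29567685 0.18317622] [ 9.99998968e-01 -1.43089561e-03  1.23543908e-04 -2.80023295e-05] 0.05553851297121114 12.7167
```

View pics/z3.png

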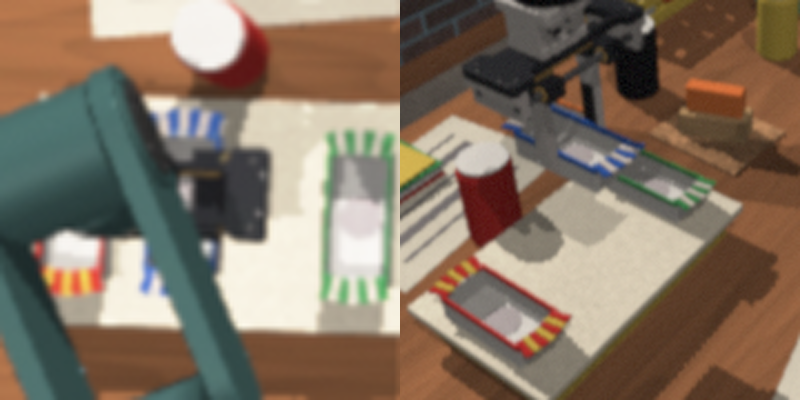

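The blue dish hangs level between the red dish (crop 505,310) and the green dish (crop 660,185). The target is about 2 mm further in +y. I lower now.

Emit:
jog_arm(increments=[[[0,0.08,-1,0,0,0,0.3],[0,0.08,-2,0,0,0,0.3],[0,0.08,-3,0,0,0,0.3],[0,0.08,-4,0,0,0,0.3],[0,0.08,-4.7,0,0,0,0.3],[0,0.08,-5.0,0,0,0,0.3],[0,0.08,-5.1,0,0,0,0.3],[0,0.08,-5.1,0,0,0,0.3]]])

```text
time_s: 13.38
position: [0.5288, 0.298, 0.0555]
tool_rot: [1.0, -0.001, -0.0, 0.0]
force: [0.3, -1.3, -0.7]
finger_gap: 0.0557
grasp_force: 30.0
```

Emit:
jog_arm(increments=[[[0,0,-0.06,0,0,0,0.3],[0,0,-0.12,0,0,0,0.3],[0,0,-0.12,0,0,0,0.3]]])

```text
time_s: 13.63
position: [0.5296, 0.2982, 0.0538]
tool_rot: [1.0, -0.001, 0.001, -0.0]
force: [0.1, -0.5, -1.7]
finger_gap: 0.0557
grasp_force: 30.0
```

Emit:
jog_arm(increments=[[[0,0,-0.06,0,0,0,0.3],[0,0,-0.06,0,0,0,0.3],[0,0,-0.06,0,0,0,0.3]]])

```text
time_s: 13.88
position: [0.529, 0.298, 0.0513]
tool_rot: [1.0, -0.001, 0.0, -0.0]
force: [-0.4, -0.4, 0.0]
finger_gap: 0.0556
grasp_force: 30.0
```

Emit:
jog_arm(increments=[[[0,0,-0.06,0,0,0,0.3],[0,0,-0.06,0,0,0,0.3],[0,0,-0.06,0,0,0,0.3]]])

```text
time_s: 14.13
position: [0.529, 0.298, 0.0514]
tool_rot: [1.0, -0.001, 0.0, -0.0]
force: [-2.8, -1.0, 6.1]
finger_gap: 0.0557
grasp_force: 30.0
```

Contact. I release, rise and move clear of the camera view.

Emit:
jog_arm(increments=[[[0,0,0.05,0,0,0,0.7],[0,0,0.05,0,0,0,0.85],[0,0,0.05,0,0,0,0.95],[0,0,0.05,0,0,0,0.95],[0,0,0.05,0,0,0,0.95],[0,0,0.05,0,0,0,0.95],[0,0,0.05,0,0,0,0.95],[0,0,0.8,0,0,0,0.95],[0,0,2,0,0,0,0.95],[0,0,3.5,0,0,0,0.95],[0,0,5,0,0,0,0.95],[0,0,6,0,0,0,0.95]]])

```text
time_s: 15.13
position: [0.5297, 0.2983, 0.2038]
tool_rot: [1.0, -0.001, 0.002, -0.001]
force: [0.2, 0.6, 0.6]
finger_gap: 0.0892
grasp_force: 0.0
```

Emit:
jog_arm(increments=[[[0,-1.5,0.5,0,0,0,0.95],[0,-3,0.5,0,0,0,0.95],[0,-4.5,0.5,0,0,0,0.95],[0,-6,0.5,0,0,0,0.95],[0,-7.5,0.5,0,0,0,0.95],[0,-9,0.5,0,0,0,0.95],[0,-10.5,0.5,0,0,0,0.95],[0,-12,0.5,0,0,0,0.95],[0,-13.5,0.5,0,0,0,0.95],[0,-15,0.5,0,0,0,0.95],[0,-15,0.5,0,0,0,0.95],[0,-15,0.5,0,0,0,0.95]]])

```text
time_s: 16.13
position: [0.5286, -0.0788, 0.2118]
tool_rot: [1.0, -0.003, -0.0, -0.0]
force: [-0.4, 1.5, 0.1]
finger_gap: 0.0893
grasp_force: 0.0
```

Run:
```python
from h import *
f=cams.grab_frame("top");s=cams.grab_frame("side")
for c in("top","side"):
  for n in("punch","dish","dish_red","dish_green"):
    print(c,n,[(round(d["p"],2),[round(float(v),3) for v in d["centre"]]) for d in tip_of(c,n)[:4]])
a=cv2.resize(f["img"][160:260,180:280,::-1],(400,400),interpolation=2); b=cv2.resize(s["img"][160:340,180:360,::-1],(400,400),interpolation=2)
cv2.imwrite("pics/z4.png",np.hstack([a,b]))
```

```text
top punch []
top dish [(0.85, [0.375, -0.474, -0.003]), (0.83, [0.665, -0.403, -0.003]), (0.56, [0.531, 0.299, 0.052])]
top dish_red [(0.66, [0.568, -0.015, 0.005])]
top dish_green [(0.82, [0.526, 0.174, 0.045]), (0.4, [0.531, 0.297, 0.051])]
side punch [(0.88, [0.568, -0.013, 0.006])]
side dish [(0.76, [0.533, 0.297, 0.042]), (0.61, [0.371, -0.479, 0.001]), (0.58, [0.662, -0.402, -0.002])]
side dish_red [(0.8, [0.529, 0.421, 0.041])]
side dish_green [(0.83, [0.525, 0.177, 0.041])]
```

View pics/z4.png

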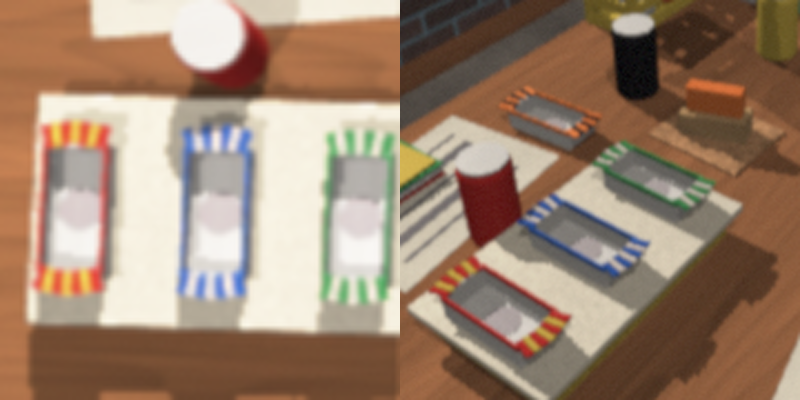

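The top view has the blue dish at crop (216,213), midway between red (73,209) and green (358,216), level and parallel. The punch is upright on the pad. Handing in.

```bash
python3 -c "
from rig import manip
print(manip.hand_in())"
```

```text
the job is handed in; nothing more can be done
None
```

The job is handed in after about 17 s of robot time: in the last camera pictures the punch stood upright on the cork pad and the blue-rimmed dish sat midway between the red and green dishes, level and parallel; the hand-in call gave no verdict.

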